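Slide a sprocket ring past wet paint to the weighing plate

TASK

Slide the toothed sprocket ring (not the smooth ring) flat along the counter, through the gap between the freshly painted track shoe and the freshly painted hub, and leave it lying centred on the bare metal weighing plate that is let into the counter. Never lift or tip the ring, and let nothing touch the shoe or the hub: their paint is wet.

Things in the scene. Friction and masses are not known exactly. Their poses are not given: they have to be found in the camera images.
- sprocket: Loose flat steel ring with 12 square teeth, 116 mm across the teeth (100 mm body), 18 mm high, 0.5 to 0.9 kg; open bore of 68 mm down to the counter: fingertips let into it can push the ring, with play. Slides with dry friction, stops when not pushed. Origin: centre of the underside, z up. Starts left or right of the shoe, the plate on the other side. A smooth ring of like size is a bystander.
- plate: Thin square weighing plate of bare metal with a narrow dark rim and four screws, 160 x 160 mm, level with the counter so that things slide onto it without a step. Fixed. Origin at its centre, at counter height.
- shoe: Wet yellow-painted steel track shoe, fixed, ahead of the robot beyond the hub: plate 100 mm along its x, 180 mm along its y, with three upright bars along y, 40 mm high in all. Origin: centre of the underside; its -x side faces the robot and the hub. The sprocket passes along this -x side.
- hub: Wet yellow-painted round hub, fixed between shoe and robot: flange 80 mm diameter, 14 mm high, with a boss about 50 mm in diameter up to 40 mm high. Origin: centre of the underside, 260 to 270 mm from the shoe's origin along the shoe's -x, within 15 mm of that axis; axes parallel to the shoe's. Free gap between shoe and hub about 170 to 180 mm.
Things that resemble listed ones, but are neither listed nor needed, are in the scene too. Leave any turquoise look-alike of the sprocket alone. What is shaped like the hub but turquoise is not meant.

How it is judged:
On the way:
1. the sprocket ring passes through the gap between the shoe and the hub (y of sprocket in the frame of shoe between -0.06 and 0.06 m and x of sprocket in the frame of shoe below 0 m and x of sprocket in the frame of hub above 0 m), for 0.1 s.
At the end, for the whole second after the job is handed in: The sprocket ring lies flat and at rest on the counter, its centre within 20 mm of the weighing plate's centre (horizontal distance between sprocket and plate below 0.02 m and height (world z) of sprocket below 0.004 m and angle between sprocket's own z axis and vertical below 0.1 rad and linear speed of sprocket below 0.02 m/s); the robot touches nothing.
It fails at once if the wet shoe is touched by anything (contact force between shoe and anything else above 0.3 N).
It fails at once if the wet hub is touched by anything (contact force between hub and anything else above 0.3 N).
It fails at once if the sprocket ring is lifted more than 12 mm off the counter (height (world z) of sprocket above 0.012 m).
It fails at once if the sprocket ring is tipped by more than about 11 degrees (angle between sprocket's own z axis and vertical above 0.2 rad).
It also fails if it takes over 51 s, if anything falls off the work surface, if the arm or the gripper's body presses on something with over 40 N, if the wrist force passes 120 N, or if a joint passes its speed limit or range.

ROBOT

A 6-joint arm with a two-finger parallel gripper is mounted at the origin on the work surface. World frame = base frame: x ahead of the robot, y to its left, z up, the work surface at z = 0. Lengths are in m, angles in rad, forces in N, time in s.
With the tool pointing down it reaches from about 0.25 to 0.85 m from the base axis. Payload 12.5 kg.
Tool frame: the origin (TCP) lies at the very end of the fingers, on their centre line; the grasp point (between the pads) lies 19 mm behind it (manip.tcp_to_grasp is the distance from the TCP to the grasp point, in m); z points along the fingers, y is the line along which they close (so a half turn about z gives the same grasp; the last joint's range is limited). The gripper opens to 93 mm and grips with 3 to 60 N. Pads are 15 mm wide; open, the fingers measure 128 mm over their backs; the gripper's body (75 mm by 188 mm) begins 65 mm behind the grasp point.
Start: joints at [-1.224, 0.351, 1.652, -0, 1.139, -0.085], TCP at [0.23, -0.499, 0.184] pointing down, gripper open.
Joint ranges: [-2.75, 2.75], [-0.79, 2.1], [0.01, 2.65], [-1.57, 4.71], [0.07, 3.14], [-2.87, 2.87]. Speed limits (rad/s): [2.22, 2.22, 2.79, 3.14, 3.14, 3.14].

INTERFACE

Orientations are given as a unit quaternion [x, y, z, w].
In Python, from cell import manip gives the robot as it stands.
- The arm moves only by the tool move_arm, never from a script. Its argument "rows" is a list of rows, each an object with "dp": the shift along the tool's x, y, z in m, a list of three; "turn": the turn, a rotation vector about the tool's x, y, z in degrees, a list of three; "fingers": the opening, from -1 (shut) to 1 (fully open), so that 0 is half open. A call has exactly 10 rows; each row is the pose to reach, as a shift and turn from the pose commanded when the call began, along the tool's axes at that moment; what a row does not reach only later rows make up. A row lasts 1/8 s, in which the tool goes at most 62.5 mm and 10.7 degrees, less where a joint would pass 70% of its speed; a pose out of reach is approached as far as the arm can. A call with a gripper value outside its range is refused whole. The fingers move at their own pace and stop on an object; "squeeze" is the grip in N (left out, the last holds). Time passes only in rows, so rows that repeat a pose let the fingers close, or fill a call up. It gives the time, the measured TCP pose, the force, the opening and the grip force at its end, in the units of the state.
- manip.get_obs(): the state, without advancing time (a new reading comes with each control period).
- manip.read_camera(name): name is "scene" or "top" or "wrist"; returns the picture (480x640x3 uint8, red, green, blue); there is no depth.
- manip.camera_info(name): a dict with "intrinsics" (3x3 intrinsics, pixels), "camera_from_world" (4x4, takes a point from world to camera coordinates). Camera axes: x right, y up, looking along -z (the intrinsics and any distortion apply to the point x, -y, -z); pixel columns grow to the right and rows downward; lengths in m; the calibration is good to about 2 mm. A picture is of the moment at which its call begins: read the wrist's pose just before it. camera_info takes no time and is no camera call; for the wrist camera it gives the pose at the moment of the call.
- manip.close_job(): hands the job in; it is judged then, once.
The state is a dict: "time": time; "joint_pos": joint angles; "joint_vel": joint speeds; "tau": joint torques, N m; "eef_pos": TCP position; "eef_rot": TCP orientation; "force": force on the tool from outside, world axes, zero at the start; "wrist_torque": the same for the moment, N m; "width": finger opening in m; "gripper_force": force on a finger pad.
Only numpy, scipy, OpenCV 4.12 (cv2) and the standard library are available. Lean on these libraries where they do the work, as an engineer would, in place of code of your own. Each camera call takes 0.05 s, during which the arm holds its last target. There are 200 camera calls.

## Working session

There is one attempt and no reset: what is moved stays moved. The work goes in short steps, Python scripts to look and compute and a tool call to move; the robot and the scene stay as the last step left them, time stands still between calls to the robot, and variables do not carry over. Pictures are saved under pics/ and viewed, at most 10 in all, crops included, and the job is handed in when it is done.

Besides the shell and the picture viewer there is one more tool, called after ">>>" as name(argument=value, ...), one argument or row to a line, values as JSON. move_arm: Moves the arm, as the interface text tells. Its arguments: {"type":"object","properties":{"rows":{"type":"array"},"squeeze":{"type":"number"}},"required":["rows"]}

```bash
mkdir -p pics; ls; python3 - <<'E'
from cell import manip
import cv2
for n in("top","scene"):
    i=manip.read_camera(n); cv2.imwrite(f"pics/{n}0.png",i[:,:,::-1]); c=manip.camera_info(n); print(n,c)
o=manip.get_obs();print(o)
E
```

```text
pics
top {'intrinsics': array([[525.45134933,   0.        , 318.11708353],
       [  0.        , 525.45134933, 225.83331657],
       [  0.        ,   0.        ,   1.        ]]), 'camera_from_world': array([[ 0.0068441 , -0.99994102,  0.00843295, -0.11049815],
       [ 0.98983299,  0.00797255,  0.14201091, -0.55955471],
       [-0.14206977,  0.00737527,  0.98982917, -0.92752576],
       [ 0.        ,  0.        ,  0.        ,  1.        ]])}
scene {'intrinsics': array([[484.215971  ,   0.        , 331.47011211],
       [  0.        , 484.215971  , 232.42703786],
       [  0.        ,   0.        ,   1.        ]]), 'camera_from_world': array([[-0.37168573,  0.92809818,  0.02198836,  0.29851036],
       [-0.51907474, -0.22739987,  0.82392397,  0.23497417],
       [ 0.76968249,  0.29482718,  0.56627361, -1.33306797],
       [ 0.        ,  0.        ,  0.        ,  1.        ]])}
{'time': 0.1, 'joint_pos': array([-1.22361128e+00,  3.51208034e-01,  1.65234687e+00,  1.89289264e-05,
        1.13907794e+00, -8.46144337e-02]), 'joint_vel': array([ 0.000727  , -0.00227066, -0.00270835, -0.00012699, -0.00050643,
        0.00017706]), 'tau': array([ 7.81022736e-04, -4.98027170e+01, -2.85705936e+01,  7.00599980e-02,
        2.39256921e-02, -5.61869433e-05]), 'eef_pos': array([ 0.23008448, -0.49919135,  0.18314624]), 'eef_rot': array([ 9.76784758e-01,  2.14222466e-01, -5.95647230e-05, -5.16743809e-04]), 'force': array([0.11863223, 0.43158441, 1.35472096]), 'wrist_torque': array([0.02120544, 0.02215848, 0.02583886]), 'gripper_force': 0.0, 'width': 0.09318084904300447}
```

View pics/top0.png

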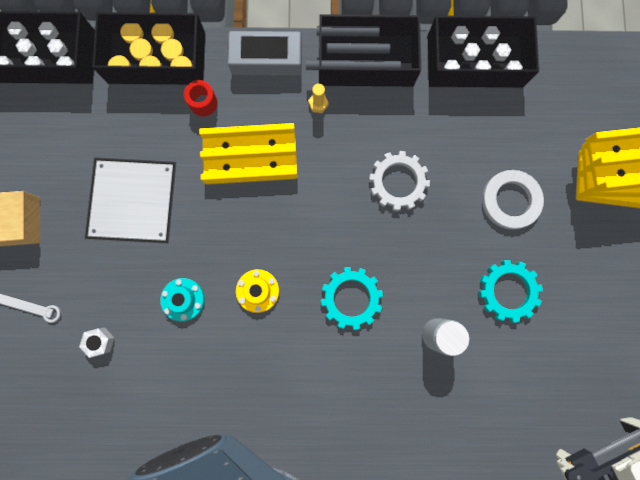

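View pics/scene0.png

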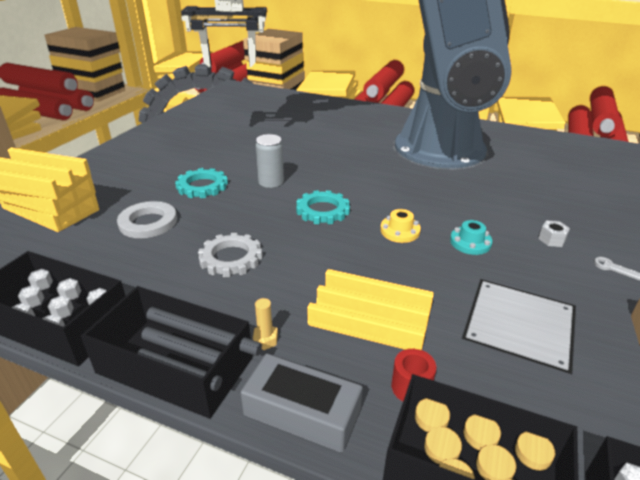

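The top view shows the steel sprocket at about (400,182) and the plate at (131,200). The shoe spans (200..297,125..185) and the yellow hub is at (257,291). The turquoise look-alikes are at (352,298), (511,291) and (182,300), and the smooth ring is at (513,200). The scene view agrees.

```bash
cat > h.py <<'E'
import numpy as np
from cell import manip
def ray(name,u,v,z,info=None):
    c=info or manip.camera_info(name);K=c["intrinsics"];T=c["camera_from_world"]
    d=np.array([(u-K[0,2])/K[0,0],-(v-K[1,2])/K[1,1],-1]);R=T[:3,:3];o=-R.T@T[:3,3];w=R.T@d
    return o+w*(z-o[2])/w[2]
def pix(name,p,info=None):
    c=info or manip.camera_info(name);K=c["intrinsics"];T=c["camera_from_world"]
    q=T[:3,:3]@p+T[:3,3];return K[0,0]*q[0]/-q[2]+K[0,2],K[1,1]*-q[1]/-q[2]+K[1,2]
E
python3 - <<'E'
from h import *
import cv2
np.set_printoptions(precision=4,suppress=True)
for n,u,v,z in [("sprocket",400,182,.018),("pl1",95,159,0),("pl2",175,162,0),("pl3",167,242,0),("pl4",87,238,0),("plc",131,200,0),
 ("hubbore",256,291,.04),("hubflange",257.5,291,.014),("sh top-near L",203,183,.04),("sh near R",298,178,.04),("far L",201,129,.04),("far R",295,125,.04),("tq",352,298,.018),("tqhub",182,300,.014),("peg base",318,107,0)]: print(n,ray("top",u,v,z))
i=cv2.imread("pics/top0.png")
c=cv2.resize(i[110:340,75:445],None,fx=2.15,fy=2.15,interpolation=cv2.INTER_CUBIC);cv2.imwrite("pics/c.png",c)
E
```

```text
sprocket [ 0.6494 -0.2624  0.018 ]
pl1 [0.6942 0.329  0.    ]
pl2 [0.6896 0.1732 0.    ]
pl3 [0.5327 0.1813 0.    ]
pl4 [0.5392 0.3338 0.    ]
plc [0.6136 0.2544 0.    ]
hubbore [0.4404 0.0052 0.04  ]
hubflange [0.4409 0.0053 0.014 ]
sh top-near L [0.6392 0.1085 0.04  ]
sh near R [ 0.6503 -0.0682  0.04  ]
far L [0.7434 0.1162 0.04  ]
far R [ 0.753  -0.0612  0.04  ]
tq [ 0.4292 -0.1701  0.018 ]
tqhub [0.4234 0.1445 0.014 ]
peg base [ 0.8044 -0.1048  0.    ]
```

View pics/c.png

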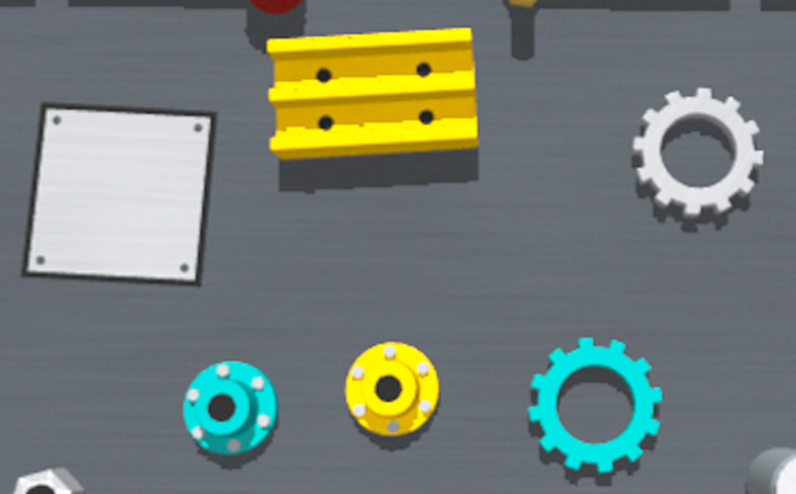

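>>> move_arm(
  rows=[
    {"dp": [0.06,-0.005,0],"turn": [0,0,0],"fingers": -0.2},
    {"dp": [0.12,-0.01,0],"turn": [0,0,0],"fingers": -0.5},
    {"dp": [0.18,-0.015,0],"turn": [0,0,0],"fingers": -0.5},
    {"dp": [0.24,-0.02,0],"turn": [0,0,0],"fingers": -0.5},
    {"dp": [0.3,-0.024,0],"turn": [0,0,0],"fingers": -0.5},
    {"dp": [0.36,-0.029,0],"turn": [0,0,0],"fingers": -0.5},
    {"dp": [0.42,-0.034,0],"turn": [0,0,0],"fingers": -0.5},
    {"dp": [0.482,-0.039,0.02],"turn": [0,0,0],"fingers": -0.5},
    {"dp": [0.482,-0.039,0.06],"turn": [0,0,0],"fingers": -0.5},
    {"dp": [0.482,-0.039,0.09],"turn": [0,0,0],"fingers": -0.5},
  ],
)

```text
time: 1.35
eef_pos: [0.6515, -0.2612, 0.0911]
eef_rot: [0.977, 0.215, -0.001, -0.001]
force: [0.2, 0.3, -0.7]
width: 0.0234
gripper_force: 0.0
```

```bash
python3 - <<'E'
from h import *
import cv2
np.set_printoptions(precision=4,suppress=True)
o=manip.get_obs();c=manip.camera_info("wrist");i=manip.read_camera("wrist");cv2.imwrite("pics/w1.png",i[:,:,::-1])
print(o["time"],o["eef_pos"],o["eef_rot"],o["width"],o["force"])
np.savez("w1.npz",K=c["intrinsics"],T=c["camera_from_world"])
for p in ([.652,-.262,.018],[.652,-.262,0]): print(pix("wrist",np.array(p),c))
print(pix("wrist",o["eef_pos"],c),pix("wrist",o["eef_pos"]*[1,1,0]+[0,0,.018],c))
E
```

```text
1.35 [ 0.6515 -0.2612  0.0911] [ 0.9766  0.2149 -0.0009 -0.0007] 0.023413823418791863 [ 0.1714  0.2879 -0.6718]
(np.float64(329.15025735673964), np.float64(239.8484948935176))
(np.float64(329.0408016236074), np.float64(234.0506431694021))
(np.float64(327.9269006768754), np.float64(273.48430122139405)) (np.float64(327.76237685457664), np.float64(240.05518856036085))
```

View pics/w1.png

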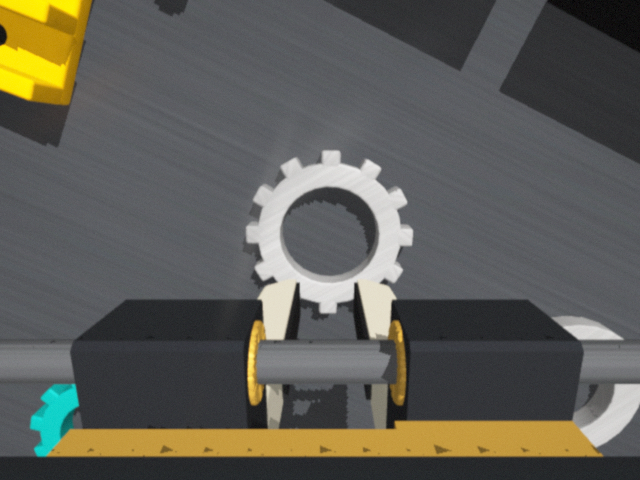

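```bash
python3 - <<'E'
from h import *
c=np.load("w1.npz");c={"intrinsics":c["K"],"camera_from_world":c["T"]}
for u,v in((330,232),(330,231),(247,235)): print(ray("",u,v,.018,c))
E
```

```text
[ 0.65728895 -0.26017979  0.018     ]
[ 0.65792777 -0.25988155  0.018     ]
[ 0.63121845 -0.20912299  0.018     ]
```

>>> move_arm(
  rows=[
    {"dp": [0.003,0,0.0],"turn": [0,0,0],"fingers": -0.7},
    {"dp": [0.003,0,0.03],"turn": [0,0,0],"fingers": -0.7},
    {"dp": [0.003,0,0.05],"turn": [0,0,0],"fingers": -0.7},
    {"dp": [0.003,0,0.06],"turn": [0,0,0],"fingers": -0.7},
    {"dp": [0.003,0,0.066],"turn": [0,0,0],"fingers": -0.7},
    {"dp": [0.003,0,0.072],"turn": [0,0,0],"fingers": -0.7},
    {"dp": [0.003,0,0.077],"turn": [0,0,0],"fingers": -0.7},
    {"dp": [0.003,0,0.082],"turn": [0,0,0],"fingers": -0.7},
    {"dp": [0.003,0,0.085],"turn": [0,0,0],"fingers": -0.7},
    {"dp": [0.003,0,0.085],"turn": [0,0,0],"fingers": -0.7},
  ],
)

```text
time: 2.65
eef_pos: [0.6543, -0.2611, 0.0085]
eef_rot: [0.977, 0.214, -0.0, -0.0]
force: [0.2, 0.3, -0.2]
width: 0.0137
gripper_force: 0.0
```

>>> move_arm(
  rows=[
    {"dp": [0,0,0.001],"turn": [0,0,0],"fingers": -0.42},
    {"dp": [0,0,0.002],"turn": [0,0,0],"fingers": -0.42},
    {"dp": [-0.002,-0.015,0.002],"turn": [0,0,0],"fingers": -0.42},
    {"dp": [-0.005,-0.04,0.002],"turn": [0,0,0],"fingers": -0.42},
    {"dp": [-0.008,-0.07,0.002],"turn": [0,0,0],"fingers": -0.42},
    {"dp": [-0.011,-0.1,0.002],"turn": [0,0,0],"fingers": -0.42},
    {"dp": [-0.014,-0.13,0.002],"turn": [0,0,0],"fingers": -0.42},
    {"dp": [-0.017,-0.155,0.002],"turn": [0,0,0],"fingers": -0.42},
    {"dp": [-0.019,-0.17,0.002],"turn": [0,0,0],"fingers": -0.42},
    {"dp": [-0.019,-0.175,0.002],"turn": [0,0,0],"fingers": -0.42},
  ],
)

```text
time: 3.9
eef_pos: [0.5638, -0.1098, 0.0068]
eef_rot: [0.977, 0.214, 0.0, 0.0]
force: [0.6, -0.2, 0.4]
width: 0.0269
gripper_force: 0.0
```

```bash
python3 - <<'E'
from h import *
import cv2
o=manip.get_obs();c=manip.camera_info("wrist");i=manip.read_camera("wrist");t=manip.read_camera("top")
print(o["time"],o["eef_pos"],o["width"],o["force"],pix("top",o["eef_pos"]))
cv2.imwrite("pics/t2.png",np.hstack([cv2.resize(t[100:340,180:500],(440,330)),cv2.resize(i,(360,330))])[:,:,::-1])
E
```

```text
3.9 [ 0.56383974 -0.10978546  0.00680347] 0.02689512226439072 [ 0.57200994 -0.20480609  0.43516359] (np.float64(319.79418647422057), np.float64(226.5449534103091))
```

View pics/t2.png

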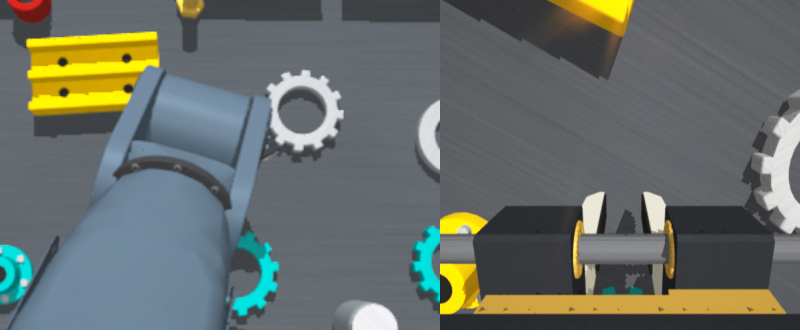

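The ring is still at about (400,181) in the top view, so the fingers left without it. I need to find out why.

```bash
python3 - <<'E'
from h import *
import cv2
o=manip.get_obs();c=manip.camera_info("wrist");i=manip.read_camera("wrist");s=manip.read_camera("scene")
print(c["intrinsics"][0,0],ray("",640,262,.018,c),ray("top",180+305*320/440,100+110*240/330,.018))
print(pix("wrist",o["eef_pos"],c), pix("scene",o["eef_pos"]))
cv2.imwrite("pics/t3.png",np.hstack([cv2.resize(s[150:300,150:450],(800,400),interpolation=cv2.INTER_CUBIC)])[:,:,::-1])
E
```

```text
407.74177877304146 [ 0.63654332 -0.24377457  0.018     ] [ 0.65338003 -0.26590006  0.018     ]
(np.float64(327.88095974740037), np.float64(273.53267839426985)) (np.float64(324.5277390799008), np.float64(246.63867011699404))
```

View pics/t3.png

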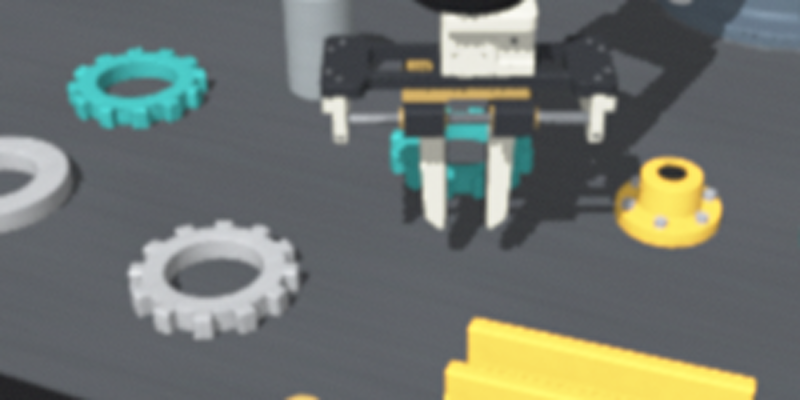

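The scene crop shows the fingertips at full-frame (325,235), but the reported TCP projects to (325,247). The real tips therefore hover well above the reported height and passed over the ring. I'll quantify the offset.

```bash
python3 - <<'E'
from h import *
o=manip.get_obs();p=o["eef_pos"];ty=np.array([.419,-.908,0])
for z in (.0068,.02,.025,.03,.035,.04):
    q=p.copy();q[2]=z
    f=lambda a:[tuple(np.round((np.array(pix("scene",q+a*s*ty))-150)*800/300)) for s in (1,-1)]
    print(z,f(.0135),f(.031),[np.round(pix("wrist",q+.0135*s*ty),0) for s in(1,-1)])
print(p,o["joint_pos"])
E
```

```text
0.0068 [(np.float64(446.0), np.float64(258.0)), (np.float64(483.0), np.float64(257.0))] [(np.float64(421.0), np.float64(258.0)), (np.float64(508.0), np.float64(257.0))] [array([354., 274.]), array([302., 274.])]
0.02 [(np.float64(446.0), np.float64(243.0)), (np.float64(484.0), np.float64(242.0))] [(np.float64(421.0), np.float64(243.0)), (np.float64(508.0), np.float64(242.0))] [array([356., 282.]), array([300., 282.])]
0.025 [(np.float64(446.0), np.float64(237.0)), (np.float64(484.0), np.float64(237.0))] [(np.float64(421.0), np.float64(237.0)), (np.float64(509.0), np.float64(236.0))] [array([357., 286.]), array([300., 286.])]
0.03 [(np.float64(446.0), np.float64(231.0)), (np.float64(484.0), np.float64(231.0))] [(np.float64(421.0), np.float64(232.0)), (np.float64(509.0), np.float64(231.0))] [array([357., 289.]), array([299., 289.])]
0.035 [(np.float64(446.0), np.float64(226.0)), (np.float64(484.0), np.float64(225.0))] [(np.float64(421.0), np.float64(226.0)), (np.float64(509.0), np.float64(225.0))] [array([358., 293.]), array([298., 293.])]
0.04 [(np.float64(446.0), np.float64(220.0)), (np.float64(484.0), np.float64(219.0))] [(np.float64(421.0), np.float64(220.0)), (np.float64(509.0), np.float64(219.0))] [array([359., 297.]), array([297., 297.])]
[ 0.56435432 -0.11066896  0.00670904] [-2.74554485e-01  6.28698968e-01  1.71060207e+00 -7.69493058e-05
  8.01728477e-01  8.64827814e-01]
```

>>> move_arm(
  rows=[
    {"dp": [0,0,-0.03],"turn": [0,0,0],"fingers": -0.7},
    {"dp": [0.005,0.03,-0.05],"turn": [0,0,0],"fingers": -0.7},
    {"dp": [0.01,0.08,-0.05],"turn": [0,0,0],"fingers": -0.7},
    {"dp": [0.015,0.13,-0.05],"turn": [0,0,0],"fingers": -0.7},
    {"dp": [0.018,0.17,-0.05],"turn": [0,0,0],"fingers": -0.7},
    {"dp": [0.018,0.176,-0.05],"turn": [0,0,0],"fingers": -0.7},
    {"dp": [0.018,0.176,-0.03],"turn": [0,0,0],"fingers": -0.7},
    {"dp": [0.018,0.176,-0.01],"turn": [0,0,0],"fingers": -0.7},
    {"dp": [0.018,0.176,0],"turn": [0,0,0],"fingers": -0.7},
    {"dp": [0.018,0.176,0.002],"turn": [0,0,0],"fingers": -0.7},
  ],
)

```text
time: 5.35
eef_pos: [0.6534, -0.2617, 0.0035]
eef_rot: [0.977, 0.214, -0.001, -0.001]
force: [-0.4, -0.3, 0.6]
width: 0.0141
gripper_force: 0.0
```

>>> move_arm(
  rows=[
    {"dp": [0,0,0.002],"turn": [0,0,0],"fingers": -0.7},
    {"dp": [0,0,0.004],"turn": [0,0,0],"fingers": -0.7},
    {"dp": [0,0,0.006],"turn": [0,0,0],"fingers": -0.7},
    {"dp": [0,0,0.007],"turn": [0,0,0],"fingers": -0.7},
    {"dp": [0,0,0.008],"turn": [0,0,0],"fingers": -0.7},
    {"dp": [0,0,0.009],"turn": [0,0,0],"fingers": -0.7},
    {"dp": [0,0,0.01],"turn": [0,0,0],"fingers": -0.7},
    {"dp": [0,0,0.011],"turn": [0,0,0],"fingers": -0.7},
    {"dp": [0,0,0.012],"turn": [0,0,0],"fingers": -0.7},
    {"dp": [0,0,0.012],"turn": [0,0,0],"fingers": -0.7},
  ],
)

```text
time: 6.6
eef_pos: [0.6538, -0.2624, -0.0075]
eef_rot: [0.977, 0.214, -0.0, -0.0]
force: [-0.3, 0.3, -0.5]
width: 0.0142
gripper_force: 0.0
```

```bash
python3 - <<'E'
from h import *
import cv2
o=manip.get_obs();c=manip.camera_info("wrist");i=manip.read_camera("wrist");s=manip.read_camera("scene")
print(manip.tcp_to_grasp,o["time"],o["eef_pos"],o["width"],o["force"],pix("scene",o["eef_pos"]))
cv2.imwrite("pics/t4.png",np.hstack([cv2.resize(s[180:300,170:300],(430,400),interpolation=cv2.INTER_CUBIC),cv2.resize(i[120:360,220:440],(366,400))])[:,:,::-1])
E
```

```text
0.0188 6.6 [ 0.65378541 -0.26239114 -0.00747036] 0.014200409269134602 [-0.27740677  0.32801688 -0.45359375] (np.float64(231.4972074998813), np.float64(259.45566773775926))
```

View pics/t4.png

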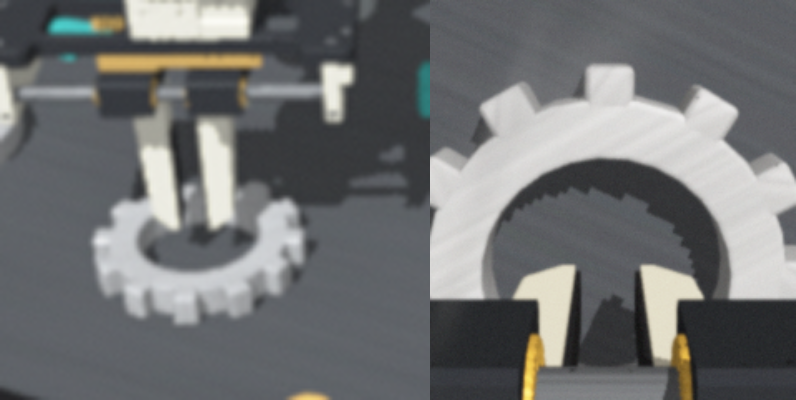

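Left half: both tips are over the bore, still near the ring's top level. Right half: the tips sit inside the bore outline. I'll go 8 mm lower and then widen.

>>> move_arm(
  rows=[
    {"dp": [0,0,0.001],"turn": [0,0,0],"fingers": -0.7},
    {"dp": [0,0,0.002],"turn": [0,0,0],"fingers": -0.7},
    {"dp": [0,0,0.003],"turn": [0,0,0],"fingers": -0.7},
    {"dp": [0,0,0.004],"turn": [0,0,0],"fingers": -0.7},
    {"dp": [0,0,0.005],"turn": [0,0,0],"fingers": -0.7},
    {"dp": [0,0,0.006],"turn": [0,0,0],"fingers": -0.7},
    {"dp": [0,0,0.007],"turn": [0,0,0],"fingers": -0.7},
    {"dp": [0,0,0.008],"turn": [0,0,0],"fingers": -0.7},
    {"dp": [0,0,0.008],"turn": [0,0,0],"fingers": -0.55},
    {"dp": [0,0,0.008],"turn": [0,0,0],"fingers": -0.45},
  ],
)

```text
time: 7.95
eef_pos: [0.6539, -0.2624, -0.0154]
eef_rot: [0.977, 0.214, 0.0, 0.0]
force: [0.8, 0.0, 0.4]
width: 0.0243
gripper_force: 0.0
```

>>> move_arm(
  rows=[
    {"dp": [0,-0.003,0],"turn": [0,0,0],"fingers": -0.45},
    {"dp": [0,-0.006,0],"turn": [0,0,0],"fingers": -0.45},
    {"dp": [0,-0.009,0],"turn": [0,0,0],"fingers": -0.45},
    {"dp": [0,-0.012,0],"turn": [0,0,0],"fingers": -0.45},
    {"dp": [0,-0.015,0],"turn": [0,0,0],"fingers": -0.45},
    {"dp": [0,-0.018,0],"turn": [0,0,0],"fingers": -0.45},
    {"dp": [0,-0.021,0],"turn": [0,0,0],"fingers": -0.45},
    {"dp": [0,-0.024,0],"turn": [0,0,0],"fingers": -0.45},
    {"dp": [0,-0.027,0],"turn": [0,0,0],"fingers": -0.45},
    {"dp": [0,-0.03,0],"turn": [0,0,0],"fingers": -0.45},
  ],
)

```text
time: 9.2
eef_pos: [0.6413, -0.235, -0.0153]
eef_rot: [0.977, 0.214, 0.0, 0.0]
force: [-0.1, 0.1, -0.8]
width: 0.0252
gripper_force: 0.0
```

```bash
python3 - <<'E'
from h import *
import cv2
o=manip.get_obs();c=manip.camera_info("wrist");i=manip.read_camera("wrist");s=manip.read_camera("scene")
print(o["time"],o["eef_pos"],o["width"],o["force"],pix("scene",o["eef_pos"]),pix("scene",[.654,-.262,.018]))
cv2.imwrite("pics/t5.png",np.hstack([cv2.resize(s[180:300,170:300],(430,400),interpolation=cv2.INTER_CUBIC),cv2.resize(i[120:360,220:440],(366,400))])[:,:,::-1])
E
```

```text
9.2 [ 0.6412562  -0.2350061  -0.01534893] 0.025232065731495217 [-0.0736026   0.10014901 -0.77261134] (np.float64(247.93442396995022), np.float64(262.5581138913451)) (np.float64(230.31334212830367), np.float64(248.6754216066546))
```

View pics/t5.png

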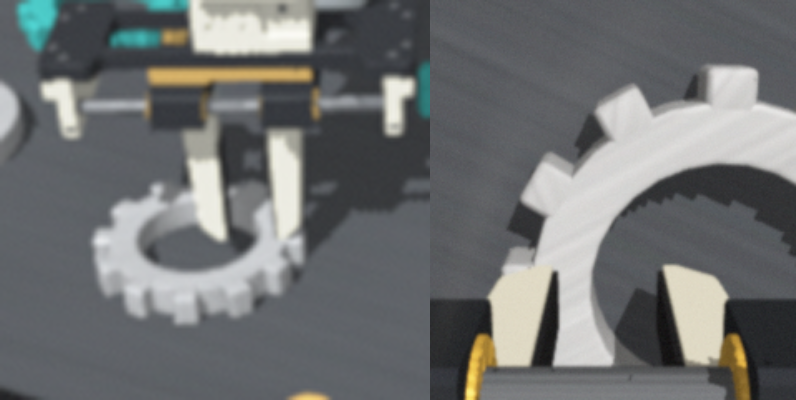

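The fingers are still above the ring: the left one covers the ring's rim without touching it, and the ring hasn't moved. I'll go back over the bore and descend further, watching the force.

>>> move_arm(
  rows=[
    {"dp": [0,0.012,0],"turn": [0,0,0],"fingers": -0.7},
    {"dp": [0,0.022,0],"turn": [0,0,0],"fingers": -0.7},
    {"dp": [0,0.03,0],"turn": [0,0,0],"fingers": -0.7},
    {"dp": [0,0.03,0],"turn": [0,0,0],"fingers": -0.7},
    {"dp": [0,0.03,0.002],"turn": [0,0,0],"fingers": -0.7},
    {"dp": [0,0.03,0.004],"turn": [0,0,0],"fingers": -0.7},
    {"dp": [0,0.03,0.006],"turn": [0,0,0],"fingers": -0.7},
    {"dp": [0,0.03,0.007],"turn": [0,0,0],"fingers": -0.7},
    {"dp": [0,0.03,0.008],"turn": [0,0,0],"fingers": -0.7},
    {"dp": [0,0.03,0.008],"turn": [0,0,0],"fingers": -0.7},
  ],
)

```text
time: 10.55
eef_pos: [0.6538, -0.2624, -0.0234]
eef_rot: [0.977, 0.214, -0.0, -0.0]
force: [0.1, 0.7, -0.6]
width: 0.0137
gripper_force: 0.0
```

>>> move_arm(
  rows=[
    {"dp": [0,0,0.0],"turn": [0,0,0],"fingers": -0.7},
    {"dp": [0,0,0.001],"turn": [0,0,0],"fingers": -0.7},
    {"dp": [0,0,0.001],"turn": [0,0,0],"fingers": -0.7},
    {"dp": [0,0,0.001],"turn": [0,0,0],"fingers": -0.7},
    {"dp": [0,0,0.002],"turn": [0,0,0],"fingers": -0.7},
    {"dp": [0,0,0.002],"turn": [0,0,0],"fingers": -0.7},
    {"dp": [0,0,0.002],"turn": [0,0,0],"fingers": -0.7},
    {"dp": [0,0,0.003],"turn": [0,0,0],"fingers": -0.7},
    {"dp": [0,0,0.003],"turn": [0,0,0],"fingers": -0.7},
    {"dp": [0,0,0.003],"turn": [0,0,0],"fingers": -0.7},
  ],
)

```text
time: 11.8
eef_pos: [0.6539, -0.2624, -0.0264]
eef_rot: [0.977, 0.214, 0.0, -0.0]
force: [-0.1, 0.4, 0.0]
width: 0.0137
gripper_force: 0.0
```

```bash
cat > look.py <<'E'
from h import *
import cv2,sys
o=manip.get_obs();c=manip.camera_info("wrist");i=manip.read_camera("wrist");s=manip.read_camera("scene")
print(o["time"],o["eef_pos"],o["width"],o["force"],pix("scene",o["eef_pos"]))
n=sys.argv[1]
cv2.imwrite(f"pics/{n}w.png",i[:,:,::-1]);cv2.imwrite(f"pics/{n}s.png",s[:,:,::-1])
cv2.imwrite(f"pics/{n}.png",np.hstack([cv2.resize(s[180:300,170:300],(430,400),interpolation=cv2.INTER_CUBIC),cv2.resize(i[120:360,220:440],(366,400))])[:,:,::-1])
E
python3 look.py t6
```

```text
11.8 [ 0.653876   -0.26241244 -0.02637607] 0.013698954324901431 [-1.15449685e-01  3.86534470e-01  9.47758007e-05] (np.float64(232.4046850935674), np.float64(267.34569684389135))
```

View pics/t6.png

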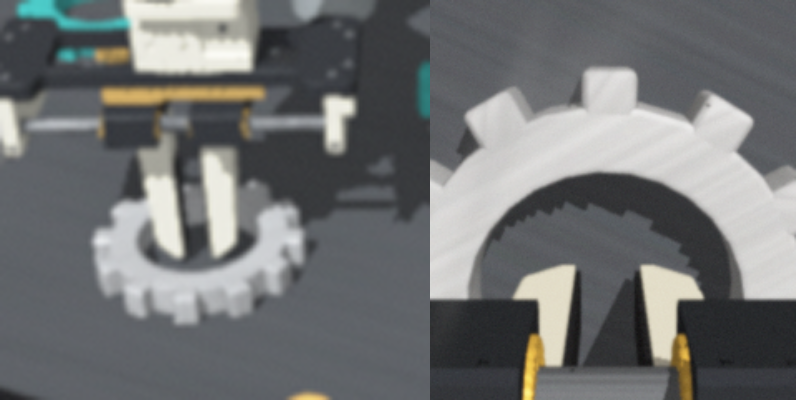

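Both tips now look well down inside the bore: left crop tips at (180,257) and (218,255), close to the counter. I'll widen and do a short test push.

>>> move_arm(
  rows=[
    {"dp": [0,0,0.001],"turn": [0,0,0],"fingers": -0.6},
    {"dp": [0,0,0.002],"turn": [0,0,0],"fingers": -0.45},
    {"dp": [0,0,0.002],"turn": [0,0,0],"fingers": -0.45},
    {"dp": [0,-0.003,0.002],"turn": [0,0,0],"fingers": -0.45},
    {"dp": [0,-0.006,0.002],"turn": [0,0,0],"fingers": -0.45},
    {"dp": [0,-0.009,0.002],"turn": [0,0,0],"fingers": -0.45},
    {"dp": [0,-0.012,0.002],"turn": [0,0,0],"fingers": -0.45},
    {"dp": [0,-0.015,0.002],"turn": [0,0,0],"fingers": -0.45},
    {"dp": [0,-0.018,0.002],"turn": [0,0,0],"fingers": -0.45},
    {"dp": [0,-0.021,0.002],"turn": [0,0,0],"fingers": -0.45},
  ],
)

```text
time: 13.15
eef_pos: [0.6451, -0.2433, -0.0283]
eef_rot: [0.977, 0.214, 0.0, 0.0]
force: [2.9, -3.6, 0.1]
width: 0.0257
gripper_force: 2.0
```

```bash
python3 look.py t7; python3 - <<'E'
import cv2
a=cv2.imread("pics/t6w.png",0);b=cv2.imread("pics/t7w.png",0)
for (r0,r1,c0,c1) in((135,200,290,360),(150,230,300,400)):
    r=cv2.matchTemplate(b[60:300,100:600],a[r0:r1,c0:c1],cv2.TM_CCOEFF_NORMED);_,m,_,l=cv2.minMaxLoc(r);print(m,l[0]+100-c0,l[1]+60-r0)
a=cv2.imread("pics/t6s.png",0);b=cv2.imread("pics/t7s.png",0)
r=cv2.matchTemplate(b[200:320,150:350],a[255:282,195:262],cv2.TM_CCOEFF_NORMED);_,m,_,l=cv2.minMaxLoc(r);print(m,l[0]+150-195,l[1]+200-255)
E
```

```text
13.15 [ 0.64512323 -0.24331621 -0.02825003] 0.02568360423918492 [ 2.86629367 -3.59232106  0.12932104] (np.float64(243.60492697405982), np.float64(267.967456557303))
0.9932692050933838 21 1
0.9939574003219604 21 2
0.9603546857833862 8 0
```

The ring is engaged now: 4.6 N of push, and it followed. I'll spread the fingers lightly to take up the play.

>>> move_arm(
  rows=[
    {"dp": [0,0,0],"turn": [0,0,0],"fingers": -0.4},
    {"dp": [0,0,0],"turn": [0,0,0],"fingers": -0.35},
    {"dp": [0,0,0],"turn": [0,0,0],"fingers": -0.3},
    {"dp": [0,0,0],"turn": [0,0,0],"fingers": -0.25},
    {"dp": [0,0,0],"turn": [0,0,0],"fingers": -0.2},
    {"dp": [0,0,0],"turn": [0,0,0],"fingers": -0.15},
    {"dp": [0,0,0],"turn": [0,0,0],"fingers": -0.15},
    {"dp": [0,-0.003,0],"turn": [0,0,0],"fingers": -0.15},
    {"dp": [0,-0.006,0],"turn": [0,0,0],"fingers": -0.15},
    {"dp": [0,-0.01,0],"turn": [0,0,0],"fingers": -0.15},
  ],
  squeeze=5,
)

```text
time: 14.5
eef_pos: [0.6409, -0.2343, -0.0283]
eef_rot: [0.977, 0.214, 0.0, 0.0]
force: [1.8, -4.5, 0.2]
width: 0.0389
gripper_force: 4.8
```

```bash
python3 look.py t8; python3 - <<'E'
import cv2
a=cv2.imread("pics/t6w.png",0);b=cv2.imread("pics/t8w.png",0)
for (r0,r1,c0,c1) in((135,200,290,360),(150,230,300,400)):
    r=cv2.matchTemplate(b[60:300,100:600],a[r0:r1,c0:c1],cv2.TM_CCOEFF_NORMED);_,m,_,l=cv2.minMaxLoc(r);print(m,l[0]+100-c0,l[1]+60-r0)
E
```

```text
14.5 [ 0.6409127  -0.23427821 -0.02829228] 0.03891173554365184 [ 1.78854272 -4.4592933   0.18736271] (np.float64(248.87246804163124), np.float64(267.8943799041358))
0.9952216744422913 3 1
0.9956199526786804 3 2
```

The ring is now held centred in the spread fingers: 39 mm opening, 3 px of shift. Next is the approach leg to the gap.

>>> move_arm(
  rows=[
    {"dp": [-0.001,-0.012,0],"turn": [0,0,0],"fingers": -0.15},
    {"dp": [-0.003,-0.03,0],"turn": [0,0,0],"fingers": -0.15},
    {"dp": [-0.005,-0.05,0],"turn": [0,0,0],"fingers": -0.15},
    {"dp": [-0.007,-0.07,0],"turn": [0,0,0],"fingers": -0.15},
    {"dp": [-0.009,-0.09,0],"turn": [0,0,0],"fingers": -0.15},
    {"dp": [-0.011,-0.11,0],"turn": [0,0,0],"fingers": -0.15},
    {"dp": [-0.013,-0.13,0],"turn": [0,0,0],"fingers": -0.15},
    {"dp": [-0.014,-0.145,0],"turn": [0,0,0],"fingers": -0.15},
    {"dp": [-0.015,-0.153,0],"turn": [0,0,0],"fingers": -0.15},
    {"dp": [-0.015,-0.155,0],"turn": [0,0,0],"fingers": -0.15},
  ],
)

```text
time: 15.85
eef_pos: [0.5623, -0.0997, -0.0283]
eef_rot: [0.977, 0.214, -0.0, 0.0]
force: [1.9, -4.5, 0.8]
width: 0.0391
gripper_force: 5.0
```

```bash
python3 look.py t9; python3 - <<'E'
import cv2,numpy as np
a=cv2.imread("pics/t6w.png",0);b=cv2.imread("pics/t9w.png",0)
for (r0,r1,c0,c1) in((135,200,290,360),(150,230,300,400)):
    r=cv2.matchTemplate(b[60:300,100:600],a[r0:r1,c0:c1],cv2.TM_CCOEFF_NORMED);_,m,_,l=cv2.minMaxLoc(r);print(m,l[0]+100-c0,l[1]+60-r0)
s=cv2.imread("pics/t9s.png");cv2.imwrite("pics/t9v.png",np.hstack([cv2.resize(s[130:370,210:530],(480,360)),cv2.resize(cv2.imread("pics/t9w.png"),(320,360))]))
E
```

```text
15.85 [ 0.56234684 -0.09967907 -0.02829791] 0.03911985041727796 [ 1.88260289 -4.52997238  0.80757504] (np.float64(329.60620404936236), np.float64(261.90759394859094))
0.9966952800750732 3 1
0.9957260489463806 3 2
```

View pics/t9v.png

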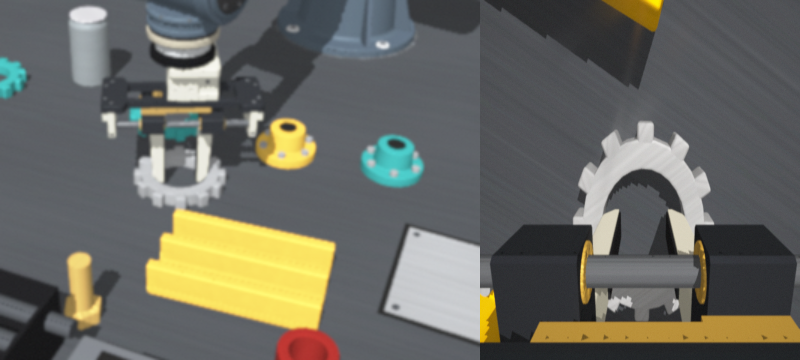

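The ring follows flat, with the hub and shoe well clear: in the picture the ring is at (180,180), the hub at (287,145) and the shoe corner at (180,215). Now through the gap.

>>> move_arm(
  rows=[
    {"dp": [0.003,-0.006,0],"turn": [0,0,0],"fingers": -0.15},
    {"dp": [0.008,-0.017,0],"turn": [0,0,0],"fingers": -0.15},
    {"dp": [0.014,-0.029,0],"turn": [0,0,0],"fingers": -0.15},
    {"dp": [0.02,-0.042,0],"turn": [0,0,0],"fingers": -0.15},
    {"dp": [0.026,-0.055,0],"turn": [0,0,0],"fingers": -0.15},
    {"dp": [0.032,-0.068,0],"turn": [0,0,0],"fingers": -0.15},
    {"dp": [0.038,-0.08,0],"turn": [0,0,0],"fingers": -0.15},
    {"dp": [0.044,-0.092,0],"turn": [0,0,0],"fingers": -0.15},
    {"dp": [0.048,-0.101,0],"turn": [0,0,0],"fingers": -0.15},
    {"dp": [0.049,-0.104,0],"turn": [0,0,0],"fingers": -0.15},
  ],
)

```text
time: 17.2
eef_pos: [0.5633, 0.0151, -0.0284]
eef_rot: [0.977, 0.214, -0.0, 0.0]
force: [-0.2, -7.4, 1.6]
width: 0.0391
gripper_force: 5.0
```

```bash
cat > m.py <<'E'
import cv2,sys
a=cv2.imread("pics/t6w.png",0);b=cv2.imread(f"pics/{sys.argv[1]}w.png",0)
for (r0,r1,c0,c1) in((135,200,290,360),(150,230,300,400)):
    r=cv2.matchTemplate(b[60:300,100:600],a[r0:r1,c0:c1],cv2.TM_CCOEFF_NORMED);_,m,_,l=cv2.minMaxLoc(r);print(m,l[0]+100-c0,l[1]+60-r0)
E
python3 look.py t10; python3 m.py t10
```

```text
17.2 [ 0.56334142  0.01511506 -0.02838499] 0.03911641800117757 [-0.15268853 -7.38262039  1.57411589] (np.float64(385.96074874405286), np.float64(277.211928104414))
0.9797694683074951 3 1
0.9817628264427185 3 2
```

>>> move_arm(
  rows=[
    {"dp": [0.003,-0.006,0],"turn": [0,0,0],"fingers": -0.15},
    {"dp": [0.008,-0.018,0],"turn": [0,0,0],"fingers": -0.15},
    {"dp": [0.014,-0.031,0],"turn": [0,0,0],"fingers": -0.15},
    {"dp": [0.02,-0.044,0],"turn": [0,0,0],"fingers": -0.15},
    {"dp": [0.026,-0.057,0],"turn": [0,0,0],"fingers": -0.15},
    {"dp": [0.032,-0.07,0],"turn": [0,0,0],"fingers": -0.15},
    {"dp": [0.038,-0.083,0],"turn": [0,0,0],"fingers": -0.15},
    {"dp": [0.043,-0.096,0],"turn": [0,0,0],"fingers": -0.15},
    {"dp": [0.047,-0.106,0],"turn": [0,0,0],"fingers": -0.15},
    {"dp": [0.048,-0.11,0],"turn": [0,0,0],"fingers": -0.15},
  ],
)

```text
time: 18.55
eef_pos: [0.5609, 0.135, -0.0284]
eef_rot: [0.977, 0.214, -0.0, 0.0]
force: [1.7, -6.1, 3.5]
width: 0.0388
gripper_force: 5.0
```

```bash
python3 look.py t11; python3 m.py t11;python3 - <<'E'
from h import *
o=manip.get_obs();d=np.array([.613,.2545])-o["eef_pos"][:2];print(d@[.908,.419],d@[.419,-.908])
E
```

```text
18.55 [ 0.56085361  0.13503778 -0.02840149] 0.03876357487770694 [ 1.69683631 -6.05566947  3.47566957] (np.float64(449.95210034353664), np.float64(293.25838490722094))
0.9950141310691833 4 2
0.9917289018630981 4 2
0.0973430937346477 -0.08633047657658253
```

>>> move_arm(
  rows=[
    {"dp": [0.006,-0.005,0],"turn": [0,0,0],"fingers": -0.15},
    {"dp": [0.016,-0.014,0],"turn": [0,0,0],"fingers": -0.15},
    {"dp": [0.028,-0.025,0],"turn": [0,0,0],"fingers": -0.15},
    {"dp": [0.04,-0.036,0],"turn": [0,0,0],"fingers": -0.15},
    {"dp": [0.052,-0.047,0],"turn": [0,0,0],"fingers": -0.15},
    {"dp": [0.064,-0.057,0],"turn": [0,0,0],"fingers": -0.15},
    {"dp": [0.076,-0.067,0],"turn": [0,0,0],"fingers": -0.15},
    {"dp": [0.087,-0.077,0],"turn": [0,0,0],"fingers": -0.15},
    {"dp": [0.095,-0.084,0],"turn": [0,0,0],"fingers": -0.15},
    {"dp": [0.097,-0.086,0],"turn": [0,0,0],"fingers": -0.15},
  ],
)

```text
time: 19.9
eef_pos: [0.6123, 0.2533, -0.0288]
eef_rot: [0.977, 0.214, -0.001, 0.0]
force: [-2.8, -8.6, 6.5]
width: 0.0387
gripper_force: 5.6
```

```bash
python3 look.py t12; python3 m.py t12
```

```text
19.9 [ 0.6122597   0.25329315 -0.02875008] 0.03865816535471131 [-2.77300963 -8.57138773  6.48698245] (np.float64(515.5260438926948), np.float64(331.3411151157654))
0.6228474974632263 40 -53
0.6204648613929749 -28 -90
```

>>> move_arm(
  rows=[
    {"dp": [0,0,0],"turn": [0,0,0],"fingers": -0.3},
    {"dp": [0,0,0],"turn": [0,0,0],"fingers": -0.45},
    {"dp": [0,0,0],"turn": [0,0,0],"fingers": -0.6},
    {"dp": [0,0,0],"turn": [0,0,0],"fingers": -0.6},
    {"dp": [0,0,-0.01],"turn": [0,0,0],"fingers": -0.6},
    {"dp": [0,0,-0.03],"turn": [0,0,0],"fingers": -0.6},
    {"dp": [0,0,-0.06],"turn": [0,0,0],"fingers": -0.6},
    {"dp": [0,0,-0.1],"turn": [0,0,0],"fingers": -0.6},
    {"dp": [0,0,-0.14],"turn": [0,0,0],"fingers": -0.6},
    {"dp": [0,0,-0.16],"turn": [0,0,0],"fingers": -0.6},
  ],
)

```text
time: 21.25
eef_pos: [0.614, 0.2542, 0.1353]
eef_rot: [0.977, 0.214, 0.002, -0.0]
force: [0.0, -0.0, 0.3]
width: 0.0188
gripper_force: 0.0
```

>>> move_arm(
  rows=[
    {"dp": [-0.05,0,-0.01],"turn": [0,0,0],"fingers": -0.6},
    {"dp": [-0.1,0.02,-0.02],"turn": [0,0,0],"fingers": -0.6},
    {"dp": [-0.14,0.06,-0.02],"turn": [0,0,0],"fingers": -0.6},
    {"dp": [-0.16,0.11,-0.02],"turn": [0,0,0],"fingers": -0.6},
    {"dp": [-0.17,0.16,-0.02],"turn": [0,0,0],"fingers": -0.6},
    {"dp": [-0.17,0.21,-0.02],"turn": [0,0,0],"fingers": -0.6},
    {"dp": [-0.17,0.26,-0.02],"turn": [0,0,0],"fingers": -0.6},
    {"dp": [-0.17,0.31,-0.02],"turn": [0,0,0],"fingers": -0.6},
    {"dp": [-0.17,0.36,-0.02],"turn": [0,0,0],"fingers": -0.6},
    {"dp": [-0.17,0.4,-0.02],"turn": [0,0,0],"fingers": -0.6},
  ],
)

```text
time: 22.5
eef_pos: [0.6263, -0.1824, 0.1516]
eef_rot: [0.977, 0.214, -0.0, -0.0]
force: [-0.0, -0.5, -1.1]
width: 0.0185
gripper_force: 0.0
```

```bash
python3 - <<'E'
from h import *
import cv2
o=manip.get_obs();t=manip.read_camera("top")[:,:,::-1].copy();cv2.imwrite("pics/tf.png",t);print(o["time"],o["eef_pos"],o["force"])
a=cv2.imread("pics/top0.png")
d=cv2.absdiff(a,t).max(2)[120:290,60:220];print((d>25).sum())
ys,xs=np.where(d>25);print("diff bbox",np.percentile(xs,[1,50,99])+60,np.percentile(ys,[1,50,99])+120)
g=cv2.cvtColor(t,cv2.COLOR_BGR2GRAY)
c=cv2.HoughCircles(cv2.resize(g[120:290,60:220],None,fx=4,fy=4),cv2.HOUGH_GRADIENT,1,60,param1=80,param2=20,minRadius=55,maxRadius=90)
c=None if c is None else c[0][:4]/4+[60,120,0];print(c)
for q in ([] if c is None else c): print(ray("top",q[0],q[1],.018),ray("top",q[0],q[1],0))
print("expect",pix("top",[.613,.2545,.018]))
for r in d[::6,::4]: print(''.join(' .:*#'[min(4,int(v)//25)] for v in r))
E
```

```text
22.5 [ 0.6263163  -0.18236958  0.15155459] [-0.02500534 -0.51679283 -1.09201407]
1254
diff bbox [102. 133. 161.] [173.53 209.   236.  ]
[[130.125      200.875       18.77499962]]
[0.60842306 0.24956815 0.018     ] [0.61182988 0.25597073 0.        ]
expect (np.float64(127.65301247229908), np.float64(198.47697092609363))
                                        
                                        
                                        
                                        
                                        
                                        
                                        
                                        
                                        
                *   #                   
                       #                
               ##****  :                
             .#**   :*  :*              
          .  #*         #*              
             #           #              
              .        :#*              
           *.           .               
           ..       .#***               
             **: #*:#* .                
                **  *:
```

The ring is about 6 mm from the plate's centre, within the 20 mm limit, and the arm is clear.

```bash
python3 -c "
from cell import manip
print(manip.close_job())"
```

```text
the job is handed in; nothing more can be done
None
```

I slid the sprocket ring through the gap and left it about 6 mm from the weighing plate's centre by the top camera (limit 20 mm); the job was handed in at about 22.5 s with the arm clear and no verdict returned.

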